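# Put the small hardness block away in its case

### The job

Swing the lid of the grey case up by its handle until it stands propped open on its stiff hinge, about upright, and let go of it. Set the smaller of the two round steel blocks down flat inside the case without dropping it, then lower the lid until it is fully shut. Leave the larger steel block where it is.

Things in the scene. Friction and masses are not known exactly. Their poses are not given: they have to be found in the camera images.
- case: Grey open-topped case with a hinged lid, fixed to the bench. Outside 150 mm (its x) by 200 mm (its y) by 46 mm high without the lid; walls 6 mm; the lined inner floor is 10 mm above the bench, inside 138 by 188 mm. Origin: centre of its underside, on the bench. x points from the handle side to the hinge side, y along the hinge, z up. The hinge axis runs parallel to y through x = +75 mm, z = +46 mm.
- case_lid (a joint): Angle of the case's lid in rad: 0 = shut, 1.57 = upright, end stop at 1.75. The stiff hinge keeps the lid at any angle where it is left; moving it takes up to about 4 N at the handle. The lid is a 150 by 200 mm plate, 12 mm thick, its underside in the plane of the hinge axis, on top of the case's walls when shut.
- lid_handle (a point): Middle of the handle's grip bar: a round steel bar 10 mm thick, straight and parallel to the hinge, 90 mm free length between the two side arms of a bow that sticks out from the lid's front edge, 40 mm ahead of that edge. With the lid shut it is 190 mm from the hinge axis towards the robot and 52 mm above the bench; it swings with the lid (190 mm radius about the hinge, and 6 mm off the plane of the lid's underside, on the outer side).
- small_block_center (a point): Centre (half-way up) of the smaller plain steel disc, 50 mm in diameter and 10 mm thick, lying loose on the bench, about 0.15 kg. z is its axis. This is the block to put away.
- large_block_center (a point): Centre (half-way up) of the larger plain steel disc, 64 mm in diameter and 13 mm thick, lying loose on the bench. It stays where it is. A black resin cylinder 31 mm across and 21 mm high and a black eye loupe 36 mm across and 38 mm high also stand near; the four swap places from run to run.
- small_block: The same smaller steel disc; origin at the centre of its underside, z its axis.
There are look-alikes about, which are no part of the job. Leave any red or turquoise look-alike of the small_block alone.

How it is judged (in metres and radians):
On the way, in this order (a step that is already met when the one before it is completed fails the run):
1. the lid stands open by itself, at least 63 degrees (1.1 rad) up, and is let go (value of joint case_lid above 1.1 rad and contact force between the fingers and case_lid below 0.2 N), for 0.2 s.
2. the smaller block lies flat inside the case, let go, with the lid still at least 46 degrees (0.8 rad) open (x of small_block_center in the frame of case between -0.069 and 0.069 m and y of small_block_center in the frame of case between -0.094 and 0.094 m and z of small_block_center in the frame of case below 0.022 m and angle between small_block_center's own z axis and vertical below 0.17 rad and value of joint case_lid above 0.8 rad and contact force between the fingers and anything else below 0.2 N), for 0.2 s.
At the end, for the whole second after the job is handed in: The smaller steel block lies inside the case (between its walls, its centre under 22 mm above the bench, tilted less than 10 degrees), the lid is shut (below 0.06 rad), everything is released, and the larger block is within 30 mm of where it started (x of small_block_center in the frame of case between -0.069 and 0.069 m and y of small_block_center in the frame of case between -0.094 and 0.094 m and z of small_block_center in the frame of case below 0.022 m and angle between small_block_center's own z axis and vertical below 0.17 rad and value of joint case_lid below 0.06 rad and contact force between the arm and anything else below 0.2 N and distance of large_block_center from where it was at the start of the episode below 0.03 m); the robot touches nothing.
It fails at once if the smaller block is dropped: it falls into the case at more than 0.7 m/s (from 25 mm or higher) (x of small_block_center in the frame of case between -0.069 and 0.069 m and y of small_block_center in the frame of case between -0.094 and 0.094 m and contact force between the fingers and small_block below 0.05 N and linear speed of small_block above 0.7 m/s).
It fails at once if the larger block is moved by more than 30 mm (distance of large_block_center from where it was at the start of the episode above 0.03 m).
It also fails if it takes over 72 s, if anything falls off the work surface, if the arm or the gripper's body presses on something with over 40 N, if the wrist force passes 120 N, or if a joint passes its speed limit or range.

### The arm

A 6-joint arm with a two-finger parallel gripper is mounted at the origin on a cart in front of the work surface, level with it; the furniture and walls round the work are solid. World frame = base frame: x ahead of the robot, y to its left, z up, the work surface at z = 0. Lengths are in m, angles in degrees, forces in N, time in s.
With the tool pointing down it reaches from about 0.375 to 0.9 m from the base axis. Payload 3.1 kg.
Tool frame: the origin (TCP) lies midway between the tips of the shut fingers; the grasp point (between the pads) lies bot.hold_point_z behind it (bot.hold_point_z is the distance from the TCP to the grasp point, in m); z points along the fingers, y is the direction in which the jaws open and shut (so a half turn about z gives the same grasp; the last joint's range is limited). The gripper opens to 87 mm and grips with 3 to 60 N. Pads are 19 mm wide; open, the fingers measure 117 mm over their backs; the gripper's body (75 mm by 190 mm) begins 51 mm behind the grasp point.
Start: joints at [-80.3, 30.224, 82.088, -0, 67.689, -10.227], TCP at [0.213, -0.588, 0.223] pointing down, gripper open.
Joint ranges: [-176.69, 176.69], [-43.24, 126.21], [12.49, 139.97], [-82, 262], [0, 151.66], [-163.58, 163.58]. Speed limits (degrees/s): [159.86, 159.86, 180, 180, 180, 180].

### API

Orientations are given as a 3x3 rotation matrix whose columns are the frame's x, y, z axes.
In Python, from rig import bot, vision, order gives the robot as it stands. The module is installed in compiled form; this text tells all that it offers.
- The arm moves only by the tool move_arm, never from a script. Its argument "moves" is a list of rows, each an object of numbers: "hand": the finger opening in mm, from 0 to 87; "x", "y", "z": the shift along the tool's x, y, z in units of 25 mm (1.0 is 25 mm); "wx", "wy", "wz": the turn, a rotation vector about the tool's x, y, z in degrees. In form: [{"hand": .., "x": .., "y": .., "z": .., "wx": .., "wy": .., "wz": ..}, ...]. A call has 1 to 20 rows; each row shifts and turns the commanded pose from where the row before left it, along the tool's axes as they then stand; what a row does not reach is not made up. A row lasts 1/10 s, in which the tool goes at most 50 mm and 8.59 degrees, less where a joint would pass 70% of its speed; a pose out of reach is approached as far as the arm can. A call is refused whole if a number of a shift passes 1 or a number of a turn 8.59, either way. A call with a gripper value outside its range is refused whole. The fingers move at their own pace and stop on an object; the grip force is fixed at half the most. Time passes only in rows, so rows that do not move let the fingers close. It gives the time, the measured TCP pose, the force and the opening at its end, in the units of the state.
- bot.read_state(): the state, without advancing time (a new reading comes with each control period).
- vision.capture(name): name is "scene" or "top" or "wrist"; returns a dict with "image" (420x560x3 uint8, red, green, blue), "z_map" (420x560 float32, m along the optical axis (not along the pixel's ray), 0 where there is no reading), "fx", "fy", "cx", "cy" (pixels), "pose" (4x4, takes a point from camera to world coordinates); the wrist camera has in their place "hand_eye" (4x4, takes a point from camera to tool coordinates, whose origin is the TCP and whose axes are the flange's). Camera axes: x right, y down, z forward; pixel columns grow to the right and rows downward; lengths in m; the calibration is good to about 2 mm. A picture is of the moment at which its call begins: read the wrist's pose just before it.
- order.hand_in(): hands the job in, once; it reports no verdict.
The state is a dict: "time_s": time; "joint_positions": joint angles; "qvel": joint speeds; "tau": joint torques, N m; "position": TCP position; "tcp_rot": TCP orientation; "force": force on the tool from outside, world axes, zero at the start; "moment": the same for the moment, N m; "opening": opening from 0.0 (shut) to 1.0 (fully open).
Only numpy, scipy, OpenCV 4.12 (cv2) and the standard library are available. Lean on these libraries where they do the work, as an engineer would, in place of code of your own. Each camera call takes 0.05 s, during which the arm holds its last target.

## Working session

There is one attempt and no reset: what is moved stays moved. The work goes in short steps, Python scripts to look and compute and a tool call to move; the robot and the scene stay as the last step left them, time stands still between calls to the robot, and variables do not carry over. Pictures are saved under pics/ and viewed, and the job is handed in when it is done.

Besides the shell and the picture viewer there is one more tool, called after "Call:" as name([rows], argument=value, ...), one row to a line, values as JSON. move_arm: Moves the arm, as the interface text tells. Its arguments: {"type":"object","properties":{"moves":{"type":"array"}},"required":["moves"]}

```bash
mkdir -p pics
cat > h.py <<'E'
import numpy as np,cv2
from rig import bot,vision,order
def cap(n,f):
    s=bot.read_state(); c=vision.capture(n)
    if n=="wrist":
        T=np.eye(4);T[:3,:3]=np.array(s["tcp_rot"]);T[:3,3]=s["position"];c["pose"]=T@c["hand_eye"]
    cv2.imwrite(f"pics/{f}.png",cv2.cvtColor(c["image"],cv2.COLOR_RGB2BGR))
    np.savez(f"{f}.npz",**c);return c
def px(c,u,v,z=None):
    d=np.array([(u-c["cx"])/c["fx"],(v-c["cy"])/c["fy"],1]);P=c["pose"]
    if z is None: return P[:3,:3]@(d*c["z_map"][int(v),int(u)])+P[:3,3]
    r=P[:3,:3]@d;return P[:3,3]+r*(z-P[2,3])/r[2]
E
python3 - <<'E'
from h import *
cap("top","top1");cap("scene","sc1");cap("wrist","wr1")
s=bot.read_state();print(s,bot.hold_point_z)
E
```

```text
{'time_s': 0.15, 'joint_positions': array([-8.03008093e+01,  3.02669128e+01,  8.21391577e+01,  8.49379290e-04,
        6.76897062e+01, -1.02257047e+01]), 'qvel': array([ 0.03019803, -0.1519063 , -0.18672147,  0.02355697, -0.08257023,
       -0.04034154]), 'tau': array([-2.18644482e-04, -4.40431309e+01, -1.76842761e+01,  6.32841582e-02,
        5.52265090e-02, -9.52758273e-05]), 'position': array([ 0.21294497, -0.58701078,  0.22179651]), 'tcp_rot': array([[ 9.40142104e-01,  3.40782559e-01, -2.68107829e-04],
       [ 3.40782523e-01, -9.40140707e-01,  1.65003371e-03],
       [ 3.10243625e-04, -1.64263262e-03, -9.99998603e-01]]), 'force': array([ 0.0851237 ,  0.33626808, -1.30061471]), 'moment': array([ 0.07920714, -0.0062826 , -0.00527256]), 'opening': 1.0009377939422408} 0.0187
```

View pics/top1.png

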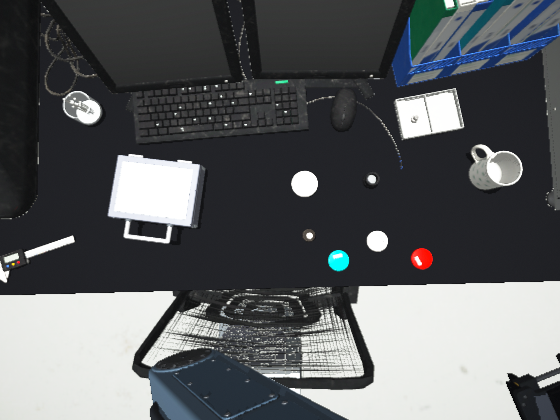

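View pics/sc1.png

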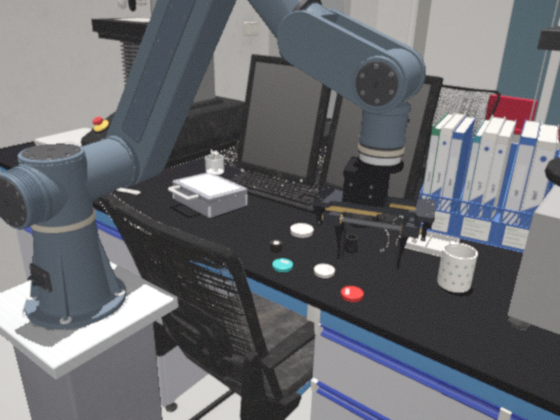

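View pics/wr1.png

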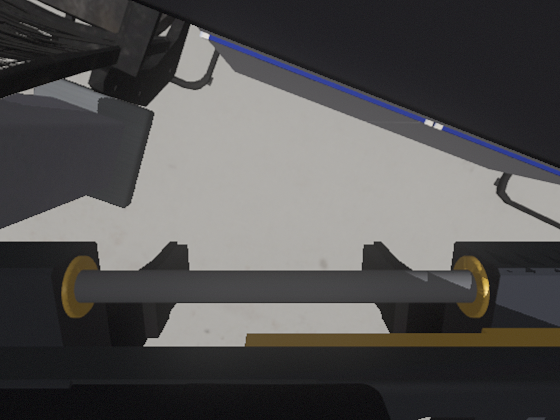

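Candidates for the small block in the top image:
- pale disc at (377,241)
- larger pale disc at (304,183)
- turquoise look-alike at (338,260)
- red look-alike at (421,258)

I choose (377,241). The handle bar is near (148,240). Next I crop to check the choice and measure.

Run:
```python
import numpy as np,cv2
from h import *
c=dict(np.load("top1.npz"))
print(c["pose"],c["fx"])
im=cv2.cvtColor(c["image"],cv2.COLOR_RGB2BGR)
a=cv2.resize(im[145:255,95:215],None,fx=5,fy=5,interpolation=cv2.INTER_CUBIC)
cv2.imwrite("pics/lid.png",a)
cv2.imwrite("pics/disc.png",cv2.resize(im[160:280,280:440],None,fx=5,fy=5,interpolation=cv2.INTER_CUBIC))
for z,(u0,u1,v0,v1),n in((.01,(362,392,226,255),"small"),(.013,(287,322,166,201),"large")):
    g=im[v0:v1,u0:u1].min(2); m=(g>110).astype(np.uint8)
    k,l,st,ce=cv2.connectedComponentsWithStats(m);i=1+st[1:,4].argmax()
    p=ce[i]+[u0,v0];w=px(c,*p,z);r=np.sqrt(st[i,4]/np.pi)*abs(c["pose"][2,3]-z)/c["fx"]
    print(n,p,w,"diam",2*r,px(c,*p))
# dense z
z=c["z_map"];v,u=np.mgrid[145:255,95:215];d=z[145:255,95:215]
P=np.stack([(u-c["cx"])/c["fx"]*d,(v-c["cy"])/c["fy"]*d,d],-1)@c["pose"][:3,:3].T+c["pose"][:3,3]
h=P[...,2]
lid=(abs(h-.058)<.006)
k,l,st,ce=cv2.connectedComponentsWithStats(lid.astype(np.uint8));i=1+st[1:,4].argmax();print(st[i],np.median(h[l==i]))
print(cv2.minAreaRect((P[l==i][:,:2]*1000).astype(np.float32)))
np.save("P.npy",P)
```

```text
[[-0.02942484 -0.99694386  0.07236795  0.46786911]
 [-0.99922914  0.03121992  0.02379987 -0.14553532]
 [-0.02598646 -0.07161186 -0.997094    0.95059733]
 [ 0.          0.          0.          1.        ]] 382.3204781414153
small [376.98060942 240.71468144] [ 0.45037259 -0.35881841  0.01      ] diam 0.05274543066581785 [ 0.45033005 -0.35933703  0.00771284]
large [304.14821429 183.39285714] [ 0.59642394 -0.18636552  0.013     ] diam 0.06548440345479904 [ 0.59637883 -0.18635119  0.01332902]
[  13   10   93   88 5078] 0.0609736917933727
((565.5386962890625, 174.21331787109375), (200.62313842773438, 197.52024841308594), 81.15299224853516)
```

View pics/lid.png

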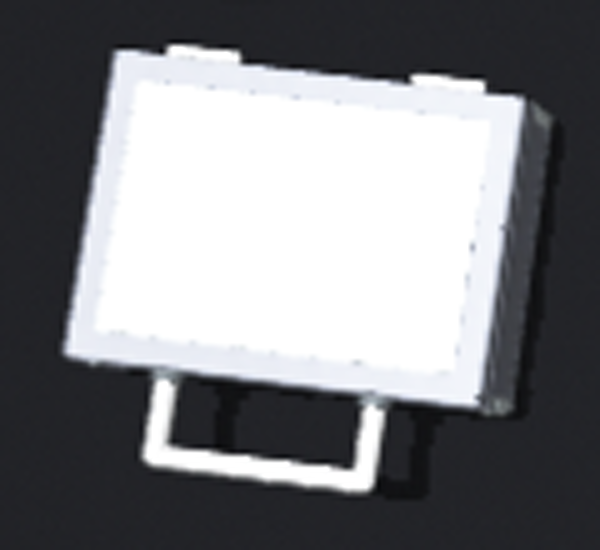

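View pics/disc.png

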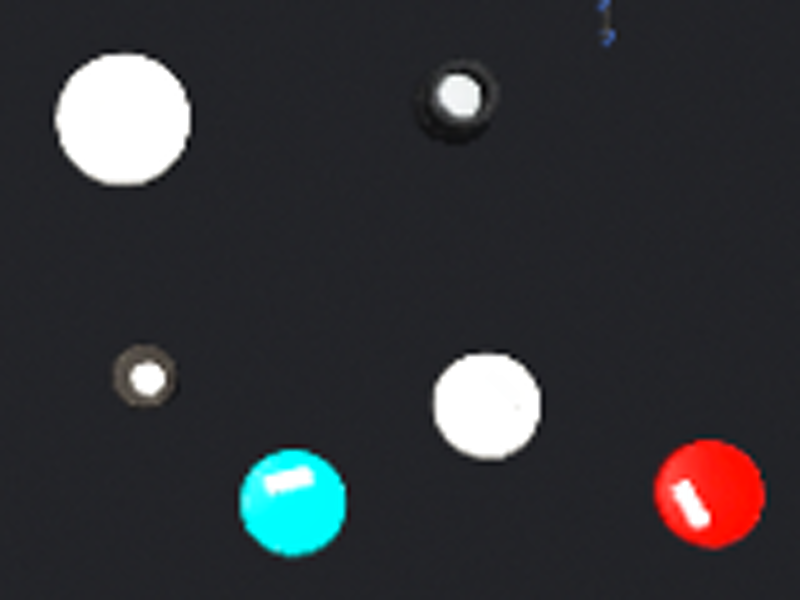

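The crop confirms the small plain disc at (377,241), measured diameter about 52 mm. It is clear of the turquoise and red ones and smaller than the 65 mm disc. Next I compute the case frame from the lid corners and the bar.

Run:
```python
from h import *
c=dict(np.load("top1.npz"))
def q(x,y,z): return px(c,(x+.5)/5-.5+95,(y+.5)/5-.5+145,z)
C=[q(x,y,.058) for x,y in((115,50),(525,97),(480,408),(65,355))]
H=[q(x,y,.052) for x,y in((148,457),(370,485))]
for p in C+H: print(p.round(4))
ce=np.mean(C,0);print("lid centre",ce)
y=(C[0]-C[1]+C[3]-C[2]);x=(C[0]-C[3]+C[1]-C[2]);hb=H[0]-H[1]
for d in (y,hb): print("ydir ang",np.degrees(np.arctan2(d[1],d[0])),np.linalg.norm(d))
print("x ang",np.degrees(np.arctan2(x[1],x[0])),np.linalg.norm(x)/2,np.linalg.norm(y)/2)
print("bar mid",np.mean(H,0))
a=np.radians(np.mean([np.degrees(np.arctan2(y[1],y[0]))-90,np.degrees(np.arctan2(x[1],x[0]))]));X=np.array([np.cos(a),np.sin(a)])
print(np.degrees(a),"case centre->handle pred",ce[:2]-.115*X)
P=np.load("P.npy");h=P[...,2];print(np.sort(h[92:96,40:60].ravel())[-20:].round(3))
```

```text
[0.6743 0.2586 0.058 ]
[0.6448 0.0618 0.058 ]
[0.4979 0.0851 0.058 ]
[0.5289 0.2824 0.058 ]
[0.4796 0.2453 0.052 ]
[0.4633 0.1394 0.052 ]
lid centre [0.58646261 0.17197892 0.058     ]
ydir ang 81.26757549871938 0.3987153111502736
ydir ang 81.24506478799634 0.10715397568327573
x ang -9.155110143233244 0.14807624271414352 0.1993576555751368
bar mid [0.47146349 0.19234557 0.052     ]
-8.943767322256932 case centre->handle pred [0.47286085 0.1898574 ]
[0.064 0.064 0.064 0.064 0.064 0.064 0.064 0.064 0.064 0.064 0.064 0.064
 0.064 0.065 0.065 0.065 0.065 0.066 0.066 0.951]
```

Run:
```python
from h import *
c=dict(np.load("top1.npz"))
d=c["z_map"];v,u=np.mgrid[0:420,0:560]
P=np.stack([(u-c["cx"])/c["fx"]*d,(v-c["cy"])/c["fy"]*d,d],-1)@c["pose"][:3,:3].T+c["pose"][:3,3]
m=(d>0)&(P[...,2]>.07)&(P[...,0]>.3)
for y in np.arange(-.4,.5,.1):
    k=m&(abs(P[...,1]-y)<.05); q=P[k]
    if len(q): i=q[:,0].argsort()[:1]; print(round(y,1),q[i].round(3), q[:,2].max().round(2))
```

```text
-0.4 [[ 0.837 -0.428  0.088]] 0.31
-0.3 [[ 0.863 -0.341  0.07 ]] 0.25
-0.2 [[ 0.866 -0.214  0.073]] 0.26
-0.1 [[ 0.868 -0.072  0.072]] 0.26
-0.0 [[ 0.861 -0.029  0.071]] 0.27
0.1 [[0.856 0.14  0.074]] 0.29
0.2 [[0.852 0.242 0.071]] 0.3
0.3 [[0.79  0.339 0.076]] 0.31
0.4 [[0.788 0.356 0.078]] 0.09
```

Call:
move_arm([
  {"hand": 87, "wz": -8.5},
  {"hand": 60, "wz": -8.5, "y": 0.9},
  {"hand": 40, "wz": -8.5, "y": 0.9},
  {"hand": 32, "wz": -8.5, "y": 0.9},
  {"hand": 32, "wz": -8.5, "y": 0.9},
  {"hand": 32, "wz": -8.5, "y": 0.9},
  {"hand": 32, "wz": -8.5, "y": 0.9},
  {"hand": 32, "wz": -1.7},
])

```text
schema error: expected keys hand, x, y, z, wx, wy, wz
```

Call:
move_arm([
  {"hand": 87, "x": 0, "y": 0, "z": 0, "wx": 0, "wy": 0, "wz": -8.5},
  {"hand": 60, "x": 0, "y": 0.9, "z": 0, "wx": 0, "wy": 0, "wz": -8.5},
  {"hand": 40, "x": 0, "y": 0.9, "z": 0, "wx": 0, "wy": 0, "wz": -8.5},
  {"hand": 32, "x": 0, "y": 0.9, "z": 0, "wx": 0, "wy": 0, "wz": -8.5},
  {"hand": 32, "x": 0, "y": 0.9, "z": 0, "wx": 0, "wy": 0, "wz": -8.5},
  {"hand": 32, "x": 0, "y": 0.9, "z": 0, "wx": 0, "wy": 0, "wz": -8.5},
  {"hand": 32, "x": 0, "y": 0.9, "z": 0, "wx": 0, "wy": 0, "wz": -8.5},
  {"hand": 32, "x": 0, "y": 0.5, "z": 0, "wx": 0, "wy": 0, "wz": -1.7},
])

```text
time_s: 0.95
position: [0.3264, -0.6747, 0.2217]
tcp_rot: [[0.152, 0.988, 0.0], [0.988, -0.152, 0.001], [0.001, 0.0, -1.0]]
force: [0.4, 0.3, -0.1]
opening: 0.45
```

Call:
move_arm([
  {"hand": 32, "x": 0.5, "y": 0.4, "z": 0, "wx": 0, "wy": 0, "wz": 0},
  {"hand": 32, "x": 1, "y": 0, "z": 0, "wx": 0, "wy": 0, "wz": 0},
  {"hand": 32, "x": 1, "y": 0, "z": 0, "wx": 0, "wy": 0, "wz": 0},
  {"hand": 32, "x": 1, "y": 0, "z": 0, "wx": 0, "wy": 0, "wz": 0},
  {"hand": 32, "x": 1, "y": 0, "z": 0, "wx": 0, "wy": 0, "wz": 0},
  {"hand": 32, "x": 1, "y": 0, "z": 0, "wx": 0, "wy": 0, "wz": 0},
  {"hand": 32, "x": 1, "y": 0, "z": 0, "wx": 0, "wy": 0, "wz": 0},
  {"hand": 32, "x": 1, "y": 0, "z": 0, "wx": 0, "wy": 0, "wz": 0},
  {"hand": 32, "x": 1, "y": 0, "z": 0, "wx": 0, "wy": 0, "wz": 0},
  {"hand": 32, "x": 1, "y": 0, "z": 0, "wx": 0, "wy": 0, "wz": 0},
  {"hand": 32, "x": 1, "y": 0, "z": 0, "wx": 0, "wy": 0, "wz": 0},
  {"hand": 32, "x": 1, "y": 0, "z": 0, "wx": 0, "wy": 0, "wz": 0},
  {"hand": 32, "x": 1, "y": 0, "z": 0, "wx": 0, "wy": 0, "wz": 0},
  {"hand": 32, "x": 1, "y": 0, "z": 0, "wx": 0, "wy": 0, "wz": 0},
  {"hand": 32, "x": 1, "y": 0, "z": 0, "wx": 0, "wy": 0, "wz": 0},
  {"hand": 32, "x": 1, "y": 0, "z": 0, "wx": 0, "wy": 0, "wz": 0},
  {"hand": 32, "x": 1, "y": 0, "z": 0, "wx": 0, "wy": 0, "wz": 0},
  {"hand": 32, "x": 1, "y": 0, "z": 0, "wx": 0, "wy": 0, "wz": 0},
  {"hand": 32, "x": 1, "y": 0, "z": 0, "wx": 0, "wy": 0, "wz": 0},
  {"hand": 32, "x": 1, "y": 0, "z": 0, "wx": 0, "wy": 0, "wz": 0},
])

```text
time_s: 2.95
position: [0.4089, -0.1921, 0.2227]
tcp_rot: [[0.157, 0.988, -0.001], [0.988, -0.157, 0.0], [0.0, -0.001, -1.0]]
force: [-0.8, -0.6, 0.4]
opening: 0.372
```

Call:
move_arm([
  {"hand": 32, "x": 1, "y": 0, "z": 0, "wx": 0, "wy": 0, "wz": 0},
  {"hand": 32, "x": 1, "y": 0, "z": 0, "wx": 0, "wy": 0, "wz": 0},
  {"hand": 32, "x": 1, "y": 0, "z": 0, "wx": 0, "wy": 0, "wz": 0},
  {"hand": 32, "x": 1, "y": 0, "z": 0, "wx": 0, "wy": 0, "wz": 0},
  {"hand": 32, "x": 1, "y": 0, "z": 0, "wx": 0, "wy": 0, "wz": 0},
  {"hand": 32, "x": 1, "y": 0, "z": 0, "wx": 0, "wy": 0, "wz": 0},
  {"hand": 32, "x": 1, "y": 0, "z": 0, "wx": 0, "wy": 0, "wz": 0},
  {"hand": 32, "x": 1, "y": 0, "z": 0, "wx": 0, "wy": 0, "wz": 0},
  {"hand": 32, "x": 1, "y": 0, "z": 0, "wx": 0, "wy": 0, "wz": 0},
  {"hand": 32, "x": 1, "y": 0, "z": 0, "wx": 0, "wy": 0, "wz": 0},
  {"hand": 32, "x": 1, "y": 0, "z": 0, "wx": 0, "wy": 0, "wz": 0},
  {"hand": 32, "x": 1, "y": 0, "z": 0, "wx": 0, "wy": 0, "wz": 0},
  {"hand": 32, "x": 1, "y": 0, "z": 0, "wx": 0, "wy": 0, "wz": 0},
  {"hand": 32, "x": 1, "y": 0, "z": 0, "wx": 0, "wy": 0, "wz": 0},
  {"hand": 32, "x": 0.6, "y": 0, "z": 0, "wx": 0, "wy": 0, "wz": 0},
  {"hand": 32, "x": 0, "y": 0, "z": 0, "wx": 0, "wy": 0, "wz": 0},
])

```text
time_s: 4.55
position: [0.465, 0.1678, 0.2227]
tcp_rot: [[0.153, 0.988, -0.0], [0.988, -0.153, 0.0], [0.0, -0.0, -1.0]]
force: [-0.4, -0.2, 0.2]
opening: 0.369
```

Run:
```python
from h import *
c=cap("wrist","wr2");print(bot.read_state()["position"],bot.read_state()["opening"]);print(c["hand_eye"],c["fx"])
```

```text
[0.46497737 0.16675898 0.22260197] 0.3661856009698547
[[ 2.77941539e-04 -9.67786694e-01 -2.51771400e-01  6.95376858e-02]
 [ 9.99999775e-01  1.15159259e-04  6.61281932e-04  2.61866864e-04]
 [-6.10986047e-04 -2.51771527e-01  9.67786508e-01 -1.61987249e-01]
 [ 0.00000000e+00  0.00000000e+00  0.00000000e+00  1.00000000e+00]] 346.648787622391
```

View pics/wr2.png

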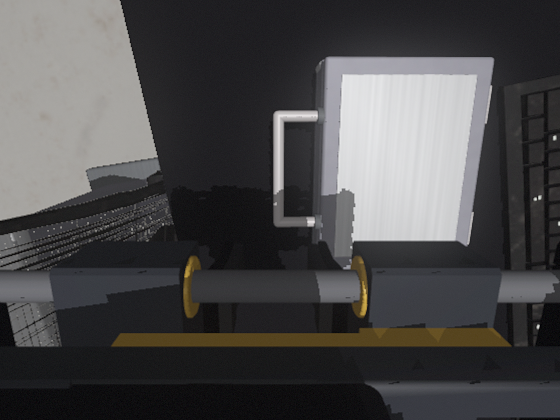

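The wrist view shows the bar running from (279,115) to (280,223), and the lid front edge near u=320.

Run:
```python
from h import *
c=dict(np.load("wr2.npz"))
a=px(c,279,115,.052);b=px(c,280,223,.052);print(a,b,(a+b)/2,np.linalg.norm(a-b))
d=a-b;print(np.degrees(np.arctan2(d[1],d[0])))
for u,v in((280,170),(280,150),(420,150)):print(px(c,u,v))
```

```text
[0.48050041 0.24090899 0.052     ] [0.46581987 0.13774822 0.052     ] [0.47316014 0.18932861 0.052     ] 0.10420010579931875
81.90076485268712
[0.4738502  0.19178918 0.06254854]
[0.47660627 0.2099928  0.06251799]
[0.60458971 0.18995837 0.06022437]
```

Call:
move_arm([
  {"hand": 32, "x": 0.95, "y": 0.18, "z": 0.5, "wx": 0, "wy": 0, "wz": 0},
  {"hand": 32, "x": 0, "y": 0, "z": 1, "wx": 0, "wy": 0, "wz": 0},
  {"hand": 32, "x": 0, "y": 0, "z": 1, "wx": 0, "wy": 0, "wz": 0},
  {"hand": 32, "x": 0, "y": 0, "z": 1, "wx": 0, "wy": 0, "wz": 0},
  {"hand": 32, "x": 0, "y": 0, "z": 1, "wx": 0, "wy": 0, "wz": 0},
  {"hand": 32, "x": 0, "y": 0, "z": 1, "wx": 0, "wy": 0, "wz": 0},
  {"hand": 32, "x": 0, "y": 0, "z": 1, "wx": 0, "wy": 0, "wz": 0},
  {"hand": 32, "x": 0, "y": 0, "z": 0.5, "wx": 0, "wy": 0, "wz": 0},
  {"hand": 32, "x": 0, "y": 0, "z": 0.5, "wx": 0, "wy": 0, "wz": 0},
  {"hand": 32, "x": 0, "y": 0, "z": 0, "wx": 0, "wy": 0, "wz": 0},
  {"hand": 32, "x": 0, "y": 0, "z": 0, "wx": 0, "wy": 0, "wz": 0},
])

```text
time_s: 5.7
position: [0.4748, 0.189, 0.0355]
tcp_rot: [[0.155, 0.988, 0.001], [0.988, -0.155, 0.0], [0.0, 0.001, -1.0]]
force: [0.5, 0.5, 0.6]
opening: 0.367
```

Run:
```python
from h import *
c=cap("wrist","wr3")
```

```text
(no output)
```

View pics/wr3.png

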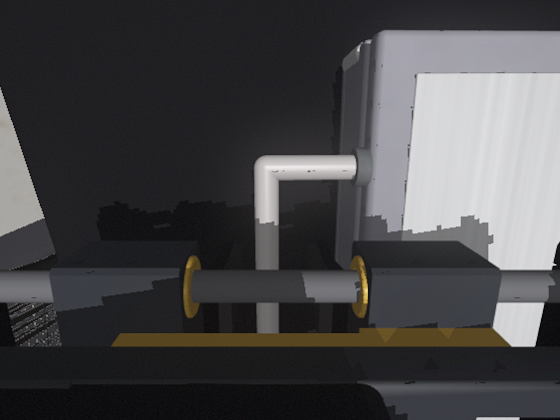

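The bar (u≈267) lies between the fingers (centre u≈277), so I shift slightly and close.

Call:
move_arm([
  {"hand": 20, "x": 0, "y": -0.12, "z": 0, "wx": 0, "wy": 0, "wz": 0},
  {"hand": 0, "x": 0, "y": 0, "z": 0, "wx": 0, "wy": 0, "wz": 0},
  {"hand": 0, "x": 0, "y": 0, "z": 0, "wx": 0, "wy": 0, "wz": 0},
  {"hand": 0, "x": 0, "y": 0, "z": 0, "wx": 0, "wy": 0, "wz": 0},
  {"hand": 0, "x": 0, "y": 0, "z": 0, "wx": 0, "wy": 0, "wz": 0},
])

```text
time_s: 6.25
position: [0.4713, 0.1897, 0.0352]
tcp_rot: [[0.154, 0.988, -0.0], [0.988, -0.154, 0.0], [0.0, -0.0, -1.0]]
force: [-1.7, 0.6, 0.9]
opening: 0.102
```

```bash
python3 -c "
import numpy as np
t=np.radians(np.arange(0,86,4.25));p=np.array([-.19*np.cos(t)+.006*np.sin(t),.19*np.sin(t)+.006*np.cos(t)]).T/.025
c=p-p[0]
r=np.round(c,2);print(np.c_[np.degrees(t)[1:],np.diff(r,axis=0).round(2),r[1:]])"
```

```text
[[4.250e+00 4.000e-02 5.600e-01 4.000e-02 5.600e-01]
 [8.500e+00 8.000e-02 5.600e-01 1.200e-01 1.120e+00]
 [1.275e+01 1.200e-01 5.500e-01 2.400e-01 1.670e+00]
 [1.700e+01 1.600e-01 5.400e-01 4.000e-01 2.210e+00]
 [2.125e+01 2.000e-01 5.300e-01 6.000e-01 2.740e+00]
 [2.550e+01 2.400e-01 5.100e-01 8.400e-01 3.250e+00]
 [2.975e+01 2.800e-01 4.900e-01 1.120e+00 3.740e+00]
 [3.400e+01 3.100e-01 4.700e-01 1.430e+00 4.210e+00]
 [3.825e+01 3.500e-01 4.400e-01 1.780e+00 4.650e+00]
 [4.250e+01 3.800e-01 4.200e-01 2.160e+00 5.070e+00]
 [4.675e+01 4.100e-01 3.900e-01 2.570e+00 5.460e+00]
 [5.100e+01 4.300e-01 3.600e-01 3.000e+00 5.820e+00]
 [5.525e+01 4.700e-01 3.200e-01 3.470e+00 6.140e+00]
 [5.950e+01 4.800e-01 2.900e-01 3.950e+00 6.430e+00]
 [6.375e+01 5.000e-01 2.500e-01 4.450e+00 6.680e+00]
 [6.800e+01 5.300e-01 2.200e-01 4.980e+00 6.900e+00]
 [7.225e+01 5.300e-01 1.700e-01 5.510e+00 7.070e+00]
 [7.650e+01 5.500e-01 1.400e-01 6.060e+00 7.210e+00]
 [8.075e+01 5.600e-01 9.000e-02 6.620e+00 7.300e+00]
 [8.500e+01 5.600e-01 5.000e-02 7.180e+00 7.350e+00]]
```

First 6 rows, then check.

Call:
move_arm([
  {"hand": 0, "x": 0, "y": 0.04, "z": -0.56, "wx": 0, "wy": 0, "wz": 0},
  {"hand": 0, "x": 0, "y": 0.08, "z": -0.56, "wx": 0, "wy": 0, "wz": 0},
  {"hand": 0, "x": 0, "y": 0.12, "z": -0.55, "wx": 0, "wy": 0, "wz": 0},
  {"hand": 0, "x": 0, "y": 0.16, "z": -0.54, "wx": 0, "wy": 0, "wz": 0},
  {"hand": 0, "x": 0, "y": 0.2, "z": -0.53, "wx": 0, "wy": 0, "wz": 0},
  {"hand": 0, "x": 0, "y": 0.24, "z": -0.51, "wx": 0, "wy": 0, "wz": 0},
])

```text
time_s: 6.85
position: [0.4965, 0.1859, 0.1167]
tcp_rot: [[0.154, 0.988, 0.008], [0.988, -0.154, -0.0], [0.001, 0.008, -1.0]]
force: [10.2, -1.8, -11.1]
opening: 0.09
```

Call:
move_arm([
  {"hand": 0, "x": 0, "y": 0.34, "z": -0.49, "wx": 0, "wy": 0, "wz": 0},
  {"hand": 0, "x": 0, "y": 0.36, "z": -0.47, "wx": 0, "wy": 0, "wz": 0},
  {"hand": 0, "x": 0, "y": 0.38, "z": -0.44, "wx": 0, "wy": 0, "wz": 0},
  {"hand": 0, "x": 0, "y": 0.38, "z": -0.42, "wx": 0, "wy": 0, "wz": 0},
  {"hand": 0, "x": 0, "y": 0, "z": 0, "wx": 0, "wy": 0, "wz": 0},
])

```text
time_s: 7.35
position: [0.5346, 0.18, 0.1621]
tcp_rot: [[0.155, 0.988, 0.012], [0.988, -0.155, -0.0], [0.002, 0.012, -1.0]]
force: [10.2, -1.2, -10.7]
opening: 0.089
```

Run:
```python
from h import *
c=cap("scene","sc2");c=cap("wrist","wr4")
a=cv2.imread("pics/sc2.png");cv2.imwrite("pics/x2.png",np.vstack([cv2.resize(a[100:240,130:330],(560,392)),cv2.imread("pics/wr4.png")[:200]]))
```

```text
(no output)
```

View pics/x2.png

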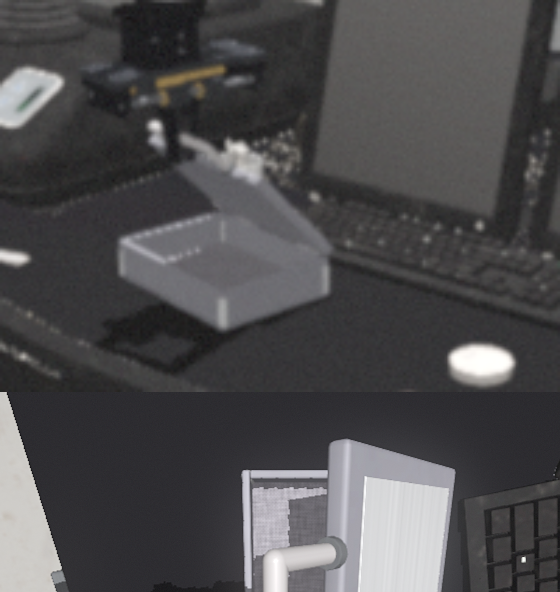

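Lid at about 45°, and the bar is held. I'm carrying a ~15 N inward radial load, so I bias the remaining arc inward.

Call:
move_arm([
  {"hand": 0, "x": 0, "y": 0.5, "z": -0.3, "wx": 0, "wy": 0, "wz": 0},
  {"hand": 0, "x": 0, "y": 0.5, "z": -0.3, "wx": 0, "wy": 0, "wz": 0},
  {"hand": 0, "x": 0, "y": 0.5, "z": -0.26, "wx": 0, "wy": 0, "wz": 0},
  {"hand": 0, "x": 0, "y": 0.5, "z": -0.22, "wx": 0, "wy": 0, "wz": 0},
  {"hand": 0, "x": 0, "y": 0.52, "z": -0.18, "wx": 0, "wy": 0, "wz": 0},
])

```text
time_s: 7.95
position: [0.5872, 0.1718, 0.1937]
tcp_rot: [[0.154, 0.988, -0.008], [0.988, -0.154, 0.001], [-0.0, -0.008, -1.0]]
force: [-6.9, 1.2, 7.6]
opening: 0.084
```

Run:
```python
from h import *
c=cap("scene","sc3");c=cap("wrist","wr5");c=cap("top","top3")
a=cv2.imread("pics/sc3.png");cv2.imwrite("pics/x3.png",np.vstack([cv2.resize(a[90:210,140:340],(560,336)),cv2.imread("pics/wr5.png")[:250]]))
```

```text
(no output)
```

View pics/x3.png

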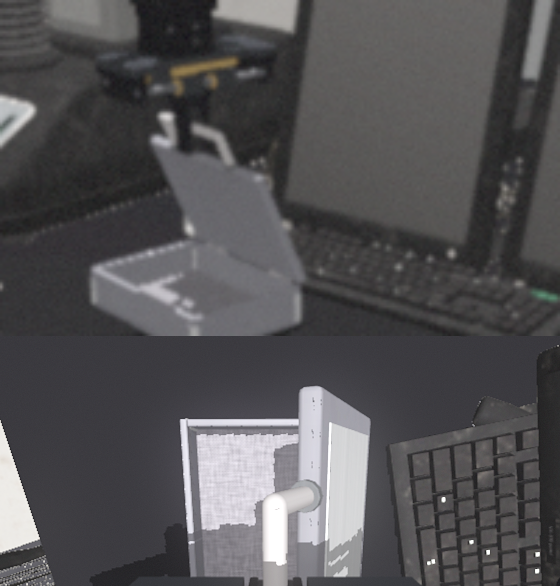

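View pics/top3.png

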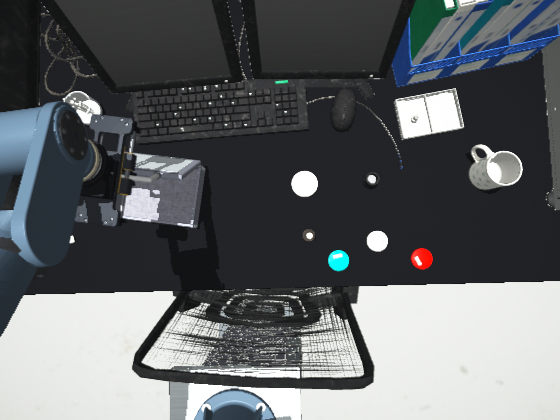

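Lid about 65° and still in the grip. I go on to about 80°.

Call:
move_arm([
  {"hand": 0, "x": 0, "y": 0.5, "z": -0.25, "wx": 0, "wy": 0, "wz": 0},
  {"hand": 0, "x": 0, "y": 0.5, "z": -0.22, "wx": 0, "wy": 0, "wz": 0},
  {"hand": 0, "x": 0, "y": 0.5, "z": -0.18, "wx": 0, "wy": 0, "wz": 0},
  {"hand": 0, "x": 0, "y": 0.4, "z": -0.12, "wx": 0, "wy": 0, "wz": 0},
  {"hand": 0, "x": 0, "y": 0, "z": 0, "wx": 0, "wy": 0, "wz": 0},
])

```text
time_s: 8.6
position: [0.6362, 0.1641, 0.2077]
tcp_rot: [[0.155, 0.988, -0.007], [0.988, -0.155, 0.001], [0.0, -0.007, -1.0]]
force: [4.7, 3.8, -24.7]
opening: 0.087
```

Run:
```python
from h import *
c=cap("scene","sc4");c=cap("wrist","wr6")
a=cv2.imread("pics/sc4.png");cv2.imwrite("pics/x4.png",np.vstack([cv2.resize(a[90:210,140:340],(560,336)),cv2.imread("pics/wr6.png")[:250]]))
```

```text
(no output)
```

View pics/x4.png

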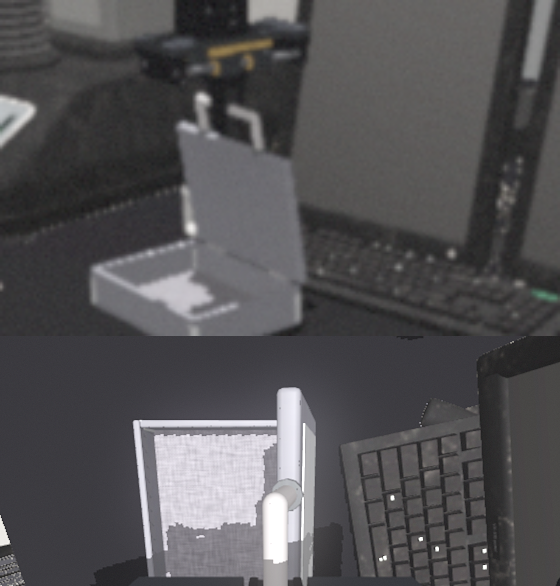

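Lid stands at about 80°. I unload slightly, open, and withdraw upward.

Call:
move_arm([
  {"hand": 0, "x": 0, "y": 0, "z": 0.25, "wx": 0, "wy": 0, "wz": 0},
  {"hand": 36, "x": 0, "y": 0, "z": 0, "wx": 0, "wy": 0, "wz": 0},
  {"hand": 36, "x": 0, "y": 0, "z": 0, "wx": 0, "wy": 0, "wz": 0},
  {"hand": 36, "x": 0, "y": 0, "z": 0, "wx": 0, "wy": 0, "wz": 0},
  {"hand": 36, "x": 0, "y": 0, "z": -0.4, "wx": 0, "wy": 0, "wz": 0},
  {"hand": 36, "x": 0, "y": 0, "z": -0.8, "wx": 0, "wy": 0, "wz": 0},
  {"hand": 36, "x": 0, "y": 0, "z": -1, "wx": 0, "wy": 0, "wz": 0},
  {"hand": 36, "x": 0, "y": 0, "z": -1, "wx": 0, "wy": 0, "wz": 0},
  {"hand": 36, "x": 0, "y": 0, "z": -0.5, "wx": 0, "wy": 0, "wz": 0},
  {"hand": 36, "x": 0, "y": 0, "z": 0, "wx": 0, "wy": 0, "wz": 0},
])

```text
time_s: 9.7
position: [0.6389, 0.1637, 0.3021]
tcp_rot: [[0.154, 0.988, 0.006], [0.988, -0.154, 0.0], [0.001, 0.006, -1.0]]
force: [1.0, -0.2, 0.2]
opening: 0.413
```

Run:
```python
from h import *
c=cap("scene","sc5");c=cap("wrist","wr7")
a=cv2.imread("pics/sc5.png");cv2.imwrite("pics/x5.png",np.vstack([cv2.resize(a[90:210,140:340],(560,336)),cv2.imread("pics/wr7.png")[:250]]))
```

```text
(no output)
```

View pics/x5.png

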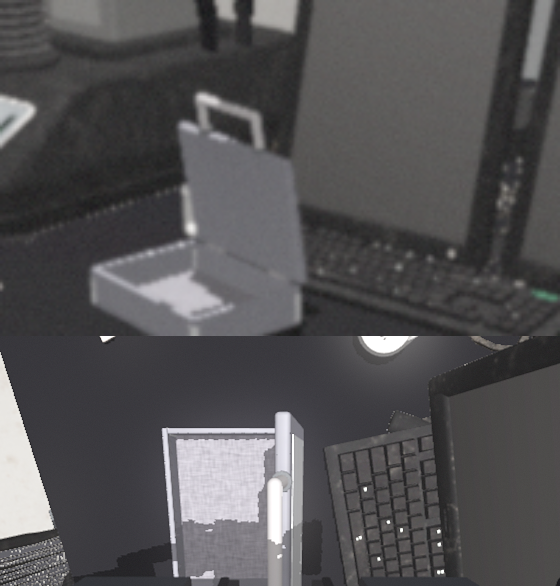

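Lid stands free. Next I turn and travel to the small block.

Call:
move_arm([
  {"hand": 50, "x": 0, "y": 0, "z": 0, "wx": 0, "wy": 0, "wz": 8.5},
  {"hand": 70, "x": 0, "y": 0, "z": 0, "wx": 0, "wy": 0, "wz": 8.5},
  {"hand": 74, "x": 0, "y": 0, "z": 0, "wx": 0, "wy": 0, "wz": 8.5},
  {"hand": 74, "x": 0, "y": 0, "z": 0, "wx": 0, "wy": 0, "wz": 8.5},
  {"hand": 74, "x": 0, "y": 0, "z": 0, "wx": 0, "wy": 0, "wz": 8.5},
  {"hand": 74, "x": 0, "y": 0, "z": 0, "wx": 0, "wy": 0, "wz": 8.5},
  {"hand": 74, "x": 0, "y": 0, "z": 0, "wx": 0, "wy": 0, "wz": 8.5},
  {"hand": 74, "x": 0, "y": 0, "z": 0, "wx": 0, "wy": 0, "wz": 8.5},
  {"hand": 74, "x": 0, "y": 0, "z": 0, "wx": 0, "wy": 0, "wz": 8.5},
  {"hand": 74, "x": 0, "y": 0, "z": 0, "wx": 0, "wy": 0, "wz": 8.5},
  {"hand": 74, "x": 0, "y": 0.5, "z": 0, "wx": 0, "wy": 0, "wz": 5},
  {"hand": 74, "x": -0.2, "y": 1, "z": 0, "wx": 0, "wy": 0, "wz": 0},
  {"hand": 74, "x": -0.2, "y": 1, "z": 0, "wx": 0, "wy": 0, "wz": 0},
  {"hand": 74, "x": -0.2, "y": 1, "z": 0, "wx": 0, "wy": 0, "wz": 0},
  {"hand": 74, "x": -0.2, "y": 1, "z": 0, "wx": 0, "wy": 0, "wz": 0},
  {"hand": 74, "x": -0.2, "y": 1, "z": 0, "wx": 0, "wy": 0, "wz": 0},
  {"hand": 74, "x": -0.2, "y": 1, "z": 0, "wx": 0, "wy": 0, "wz": 0},
  {"hand": 74, "x": -0.2, "y": 1, "z": 0, "wx": 0, "wy": 0, "wz": 0},
  {"hand": 74, "x": -0.2, "y": 1, "z": 0, "wx": 0, "wy": 0, "wz": 0},
  {"hand": 74, "x": -0.2, "y": 1, "z": 0, "wx": 0, "wy": 0, "wz": 0},
])

```text
time_s: 11.8
position: [0.556, -0.0648, 0.2969]
tcp_rot: [[0.988, -0.154, -0.004], [-0.154, -0.988, 0.001], [-0.004, -0.0, -1.0]]
force: [0.2, -0.3, 0.1]
opening: 0.85
```

Call:
move_arm([
  {"hand": 74, "x": -0.2, "y": 1, "z": 0.3, "wx": 0, "wy": 0, "wz": 0},
  {"hand": 74, "x": -0.2, "y": 1, "z": 0.5, "wx": 0, "wy": 0, "wz": 0},
  {"hand": 74, "x": -0.2, "y": 1, "z": 0.5, "wx": 0, "wy": 0, "wz": 0},
  {"hand": 74, "x": -0.2, "y": 1, "z": 0.5, "wx": 0, "wy": 0, "wz": 0},
  {"hand": 74, "x": -0.2, "y": 1, "z": 0.5, "wx": 0, "wy": 0, "wz": 0},
  {"hand": 74, "x": -0.2, "y": 1, "z": 0.5, "wx": 0, "wy": 0, "wz": 0},
  {"hand": 74, "x": -0.2, "y": 1, "z": 0.5, "wx": 0, "wy": 0, "wz": 0},
  {"hand": 74, "x": -0.2, "y": 1, "z": 0.5, "wx": 0, "wy": 0, "wz": 0},
  {"hand": 74, "x": -0.2, "y": 1, "z": 0.5, "wx": 0, "wy": 0, "wz": 0},
  {"hand": 74, "x": -0.2, "y": 1, "z": 0.5, "wx": 0, "wy": 0, "wz": 0},
  {"hand": 74, "x": -0.2, "y": 1, "z": 0, "wx": 0, "wy": 0, "wz": 0},
  {"hand": 74, "x": 0, "y": 1, "z": 0, "wx": 0, "wy": 0, "wz": 0},
  {"hand": 74, "x": 0, "y": 0, "z": 0, "wx": 0, "wy": 0, "wz": 0},
])

```text
time_s: 13.1
position: [0.4558, -0.3548, 0.1772]
tcp_rot: [[0.988, -0.158, -0.001], [-0.158, -0.988, 0.0], [-0.001, 0.0, -1.0]]
force: [-0.7, -0.3, 0.7]
opening: 0.852
```

Run:
```python
from h import *
c=cap("wrist","wr8");print(bot.read_state()["position"],bot.read_state()["joint_positions"])
```

```text
[ 0.45581676 -0.3527259   0.17721371] [-4.88404462e+01  2.97737105e+01  9.17172316e+01  5.65843864e-03
  5.86659892e+01  5.01739128e+01]
```

View pics/wr8.png

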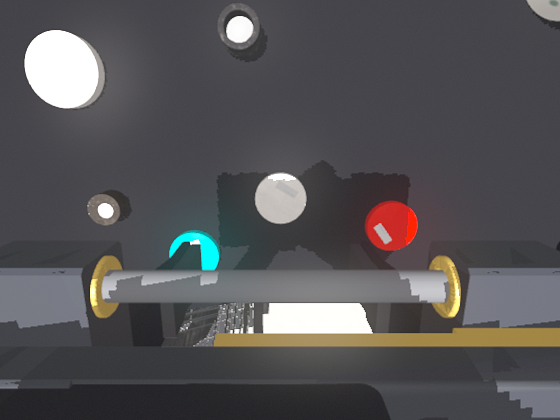

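The wrist view shows the grey disc at (280,198), turquoise (194,252) and red (391,226), with the finger lanes clear of both.

Run:
```python
from h import *
c=dict(np.load("wr8.npz"));s=bot.read_state()
p=px(c,280,198,.010);R=np.array(s["tcp_rot"]);print(p,R.T@(p-s["position"])/.025)
for u,v in((254,198),(306,198),(280,173),(280,223)):print(px(c,u,v,.01))
```

```text
[ 0.45129579 -0.35799287  0.01      ] [-0.13187529  0.24858397  6.68839164]
[ 0.45526764 -0.33304077  0.01      ]
[ 0.44732404 -0.38294431  0.01      ]
[ 0.47541903 -0.36174467  0.01      ]
[ 0.4262558  -0.35409848  0.01      ]
```

Call:
move_arm([
  {"hand": 74, "x": -0.13, "y": 0.2, "z": 0.5, "wx": 0, "wy": 0, "wz": 0},
  {"hand": 74, "x": 0, "y": 0, "z": 1, "wx": 0, "wy": 0, "wz": 0},
  {"hand": 74, "x": 0, "y": 0, "z": 1, "wx": 0, "wy": 0, "wz": 0},
  {"hand": 74, "x": 0, "y": 0, "z": 1, "wx": 0, "wy": 0, "wz": 0},
  {"hand": 74, "x": 0, "y": 0, "z": 1, "wx": 0, "wy": 0, "wz": 0},
  {"hand": 74, "x": 0, "y": 0, "z": 1, "wx": 0, "wy": 0, "wz": 0},
  {"hand": 74, "x": 0, "y": 0, "z": 0.6, "wx": 0, "wy": 0, "wz": 0},
  {"hand": 74, "x": 0, "y": 0, "z": 0.4, "wx": 0, "wy": 0, "wz": 0},
  {"hand": 74, "x": 0, "y": 0, "z": 0.2, "wx": 0, "wy": 0, "wz": 0},
  {"hand": 74, "x": 0, "y": 0, "z": 0.16, "wx": 0, "wy": 0, "wz": 0},
  {"hand": 74, "x": 0, "y": 0, "z": 0, "wx": 0, "wy": 0, "wz": 0},
  {"hand": 74, "x": 0, "y": 0, "z": 0, "wx": 0, "wy": 0, "wz": 0},
])

```text
time_s: 14.35
position: [0.4533, -0.357, 0.008]
tcp_rot: [[0.988, -0.154, 0.001], [-0.154, -0.988, -0.001], [0.001, 0.001, -1.0]]
force: [-0.2, -0.3, -0.1]
opening: 0.85
```

Call:
move_arm([
  {"hand": 74, "x": -0.06, "y": 0, "z": 0.2, "wx": 0, "wy": 0, "wz": 0},
  {"hand": 60, "x": 0, "y": 0, "z": 0, "wx": 0, "wy": 0, "wz": 0},
  {"hand": 40, "x": 0, "y": 0, "z": 0, "wx": 0, "wy": 0, "wz": 0},
  {"hand": 30, "x": 0, "y": 0, "z": 0, "wx": 0, "wy": 0, "wz": 0},
  {"hand": 30, "x": 0, "y": 0, "z": 0, "wx": 0, "wy": 0, "wz": 0},
  {"hand": 30, "x": 0, "y": 0, "z": 0, "wx": 0, "wy": 0, "wz": 0},
  {"hand": 30, "x": 0, "y": 0, "z": 0, "wx": 0, "wy": 0, "wz": 0},
])

```text
time_s: 15.05
position: [0.4515, -0.3565, 0.0024]
tcp_rot: [[0.988, -0.154, 0.0], [-0.154, -0.988, -0.0], [0.0, 0.0, -1.0]]
force: [-0.8, -1.3, -0.0]
opening: 0.563
```

Gripped at 49 mm opening. I lift while turning 180°, so the camera side faces away from the lid.

Call:
move_arm([
  {"hand": 30, "x": 0, "y": 0, "z": -0.3, "wx": 0, "wy": 0, "wz": 0},
  {"hand": 30, "x": 0, "y": 0, "z": -0.6, "wx": 0, "wy": 0, "wz": 0},
  {"hand": 30, "x": 0, "y": 0, "z": -0.7, "wx": 0, "wy": 0, "wz": -5},
  {"hand": 30, "x": 0, "y": 0, "z": -0.7, "wx": 0, "wy": 0, "wz": -8.5},
  {"hand": 30, "x": 0, "y": 0, "z": -0.7, "wx": 0, "wy": 0, "wz": -8.5},
  {"hand": 30, "x": 0, "y": 0, "z": -0.7, "wx": 0, "wy": 0, "wz": -8.5},
  {"hand": 30, "x": 0, "y": 0, "z": -0.7, "wx": 0, "wy": 0, "wz": -8.5},
  {"hand": 30, "x": 0, "y": 0, "z": -0.7, "wx": 0, "wy": 0, "wz": -8.5},
  {"hand": 30, "x": 0, "y": 0, "z": -0.5, "wx": 0, "wy": 0, "wz": -8.5},
  {"hand": 30, "x": 0, "y": 0, "z": -0.4, "wx": 0, "wy": 0, "wz": -8.5},
  {"hand": 30, "x": 0, "y": 0, "z": 0, "wx": 0, "wy": 0, "wz": -8.5},
  {"hand": 30, "x": 0, "y": 0, "z": 0, "wx": 0, "wy": 0, "wz": -8.5},
  {"hand": 30, "x": 0, "y": 0, "z": 0, "wx": 0, "wy": 0, "wz": -8.5},
  {"hand": 30, "x": 0, "y": 0, "z": 0, "wx": 0, "wy": 0, "wz": -8.5},
  {"hand": 30, "x": 0, "y": 0, "z": 0, "wx": 0, "wy": 0, "wz": -8.5},
  {"hand": 30, "x": 0, "y": 0, "z": 0, "wx": 0, "wy": 0, "wz": -8.5},
  {"hand": 30, "x": 0, "y": 0, "z": 0, "wx": 0, "wy": 0, "wz": -8.5},
  {"hand": 30, "x": 0, "y": 0, "z": 0, "wx": 0, "wy": 0, "wz": -8.5},
  {"hand": 30, "x": 0, "y": 0, "z": 0, "wx": 0, "wy": 0, "wz": -8.5},
  {"hand": 30, "x": 0, "y": 0, "z": 0, "wx": 0, "wy": 0, "wz": -8.5},
])

```text
time_s: 17.05
position: [0.4513, -0.356, 0.1535]
tcp_rot: [[-0.777, 0.63, 0.0], [0.63, 0.777, -0.0], [-0.001, -0.0, -1.0]]
force: [-0.4, 0.3, -0.7]
opening: 0.559
```

Call:
move_arm([
  {"hand": 30, "x": 0, "y": 0, "z": 0, "wx": 0, "wy": 0, "wz": -8.5},
  {"hand": 30, "x": 0, "y": 0, "z": 0, "wx": 0, "wy": 0, "wz": -8.5},
  {"hand": 30, "x": 0, "y": 0, "z": 0, "wx": 0, "wy": 0, "wz": -8.5},
  {"hand": 30, "x": 0, "y": 0, "z": 0, "wx": 0, "wy": 0, "wz": 0},
])

```text
time_s: 17.45
position: [0.4513, -0.3561, 0.1534]
tcp_rot: [[-0.971, 0.24, 0.001], [0.24, 0.971, -0.0], [-0.001, -0.0, -1.0]]
force: [-0.4, -0.0, -1.2]
opening: 0.566
```

Run:
```python
from h import *
c=cap("scene","sc6");c=cap("top","top6");s=bot.read_state();print(s["position"],s["tcp_rot"],s["joint_positions"],s["opening"])
t=np.array([.5717,.1743,.0]);print(np.array(s["tcp_rot"]).T@(t-s["position"])/.025)
```

```text
[ 0.45135347 -0.35615729  0.15305952] [[-9.70080706e-01  2.42782268e-01  4.40633061e-04]
 [ 2.42782124e-01  9.70080777e-01 -3.56572622e-04]
 [-5.14019172e-04 -2.38926391e-04 -9.99999839e-01]] [-4.94111304e+01  3.14962369e+01  9.32612331e+01  7.15940739e-03
  5.52105897e+01 -1.25364406e+02] 0.5617177087519198
[ 0.48473502 21.75363981  6.116935  ]
```

View pics/sc6.png

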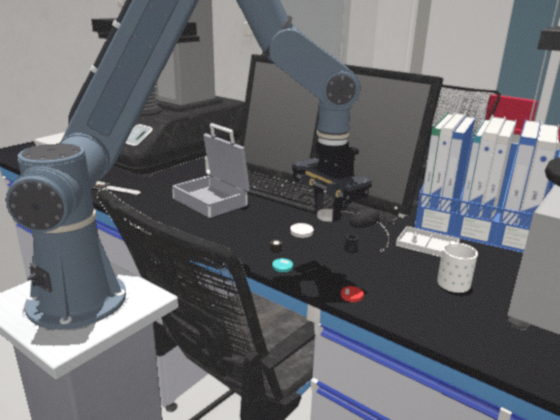

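View pics/top6.png

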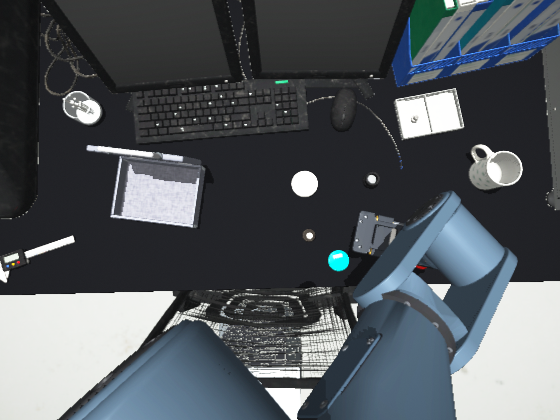

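The disc is held, the lid stands open and the larger block is unmoved at (304,183). Now over to the case.

Call:
move_arm([
  {"hand": 30, "x": 0, "y": 0.3, "z": 0, "wx": 0, "wy": 0, "wz": -5},
  {"hand": 30, "x": -0.1, "y": 0.7, "z": 0, "wx": 0, "wy": 0, "wz": 0},
  {"hand": 30, "x": -0.1, "y": 1, "z": 0, "wx": 0, "wy": 0, "wz": 0},
  {"hand": 30, "x": -0.1, "y": 1, "z": 0, "wx": 0, "wy": 0, "wz": 0},
  {"hand": 30, "x": -0.1, "y": 1, "z": 0, "wx": 0, "wy": 0, "wz": 0},
  {"hand": 30, "x": -0.1, "y": 1, "z": 0, "wx": 0, "wy": 0, "wz": 0},
  {"hand": 30, "x": -0.1, "y": 1, "z": 0, "wx": 0, "wy": 0, "wz": 0},
  {"hand": 30, "x": -0.1, "y": 1, "z": 0, "wx": 0, "wy": 0, "wz": 0},
  {"hand": 30, "x": -0.1, "y": 1, "z": 0, "wx": 0, "wy": 0, "wz": 0},
  {"hand": 30, "x": -0.1, "y": 1, "z": 0, "wx": 0, "wy": 0, "wz": 0},
  {"hand": 30, "x": -0.1, "y": 1, "z": 0, "wx": 0, "wy": 0, "wz": 0},
  {"hand": 30, "x": -0.1, "y": 1, "z": 0, "wx": 0, "wy": 0, "wz": 0},
  {"hand": 30, "x": -0.1, "y": 1, "z": 0, "wx": 0, "wy": 0, "wz": 0},
  {"hand": 30, "x": -0.1, "y": 1, "z": 0, "wx": 0, "wy": 0, "wz": 0},
  {"hand": 30, "x": -0.1, "y": 1, "z": 0, "wx": 0, "wy": 0, "wz": 0},
  {"hand": 30, "x": -0.1, "y": 1, "z": 0, "wx": 0, "wy": 0, "wz": 0},
  {"hand": 30, "x": 0, "y": 1, "z": 0, "wx": 0, "wy": 0, "wz": 0},
  {"hand": 30, "x": 0, "y": 1, "z": 0, "wx": 0, "wy": 0, "wz": 0},
  {"hand": 30, "x": 0, "y": 1, "z": 0, "wx": 0, "wy": 0, "wz": 0},
  {"hand": 30, "x": 0, "y": 1, "z": 0, "wx": 0, "wy": 0, "wz": 0},
])

```text
time_s: 19.55
position: [0.5616, 0.1092, 0.1524]
tcp_rot: [[-0.988, 0.157, -0.001], [0.157, 0.988, 0.0], [0.001, 0.0, -1.0]]
force: [-0.0, 0.2, -0.9]
opening: 0.564
```

Call:
move_arm([
  {"hand": 30, "x": 0, "y": 1, "z": 0, "wx": 0, "wy": 0, "wz": 0},
  {"hand": 30, "x": 0, "y": 0.9, "z": 0, "wx": 0, "wy": 0, "wz": 0},
  {"hand": 30, "x": 0, "y": 0.6, "z": 0, "wx": 0, "wy": 0, "wz": 0},
  {"hand": 30, "x": 0, "y": 0.3, "z": 0, "wx": 0, "wy": 0, "wz": 0},
  {"hand": 30, "x": 0, "y": 0, "z": 0, "wx": 0, "wy": 0, "wz": 0},
])

```text
time_s: 20.05
position: [0.5728, 0.1772, 0.1523]
tcp_rot: [[-0.988, 0.154, -0.0], [0.154, 0.988, -0.0], [0.0, -0.0, -1.0]]
force: [0.0, 0.1, -1.1]
opening: 0.563
```

Run:
```python
from h import *
s=bot.read_state();c=cap("wrist","wr9");print(s["position"],s["tcp_rot"],s["joint_positions"],s["opening"])
t=np.array([.5717,.1743,.0]);print(np.array(s["tcp_rot"]).T@(t-s["position"])/.025)
```

```text
[0.57280729 0.17715555 0.15228973] [[-9.88108812e-01  1.53756109e-01 -1.83409886e-04]
 [ 1.53756126e-01  9.88108824e-01 -8.18136246e-05]
 [ 1.68649582e-04 -1.09041157e-04 -9.99999980e-01]] [ 6.51863309e+00  3.32194308e+01  8.96364553e+01 -4.12343059e-03
  5.71550867e+01 -7.46344678e+01] 0.5627440897774173
[ 0.0251753  -0.11900968  6.09160673]
```

View pics/wr9.png

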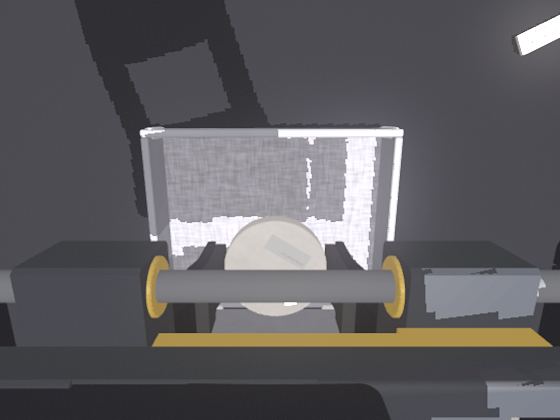

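The disc is held level and centred between the case's side walls (u 155–390). Lowering.

Call:
move_arm([
  {"hand": 30, "x": 0, "y": 0, "z": 0.4, "wx": 0, "wy": 0, "wz": 0},
  {"hand": 30, "x": 0, "y": 0, "z": 0.8, "wx": 0, "wy": 0, "wz": 0},
  {"hand": 30, "x": 0, "y": 0, "z": 0.8, "wx": 0, "wy": 0, "wz": 0},
  {"hand": 30, "x": 0, "y": 0, "z": 0.8, "wx": 0, "wy": 0, "wz": 0},
  {"hand": 30, "x": 0, "y": 0, "z": 0.8, "wx": 0, "wy": 0, "wz": 0},
  {"hand": 30, "x": 0, "y": 0, "z": 0.7, "wx": 0, "wy": 0, "wz": 0},
  {"hand": 30, "x": 0, "y": 0, "z": 0.5, "wx": 0, "wy": 0, "wz": 0},
  {"hand": 30, "x": 0, "y": 0, "z": 0.3, "wx": 0, "wy": 0, "wz": 0},
  {"hand": 30, "x": 0, "y": 0, "z": 0.2, "wx": 0, "wy": 0, "wz": 0},
  {"hand": 30, "x": 0, "y": 0, "z": 0.1, "wx": 0, "wy": 0, "wz": 0},
  {"hand": 30, "x": 0, "y": 0, "z": 0, "wx": 0, "wy": 0, "wz": 0},
  {"hand": 30, "x": 0, "y": 0, "z": 0, "wx": 0, "wy": 0, "wz": 0},
])

```text
time_s: 21.3
position: [0.5736, 0.1764, 0.0179]
tcp_rot: [[-0.988, 0.154, 0.001], [0.154, 0.988, 0.0], [-0.001, 0.0, -1.0]]
force: [-0.4, 0.3, -0.1]
opening: 0.56
```

Call:
move_arm([
  {"hand": 30, "x": 0, "y": 0, "z": 0.08, "wx": 0, "wy": 0, "wz": 0},
  {"hand": 30, "x": 0, "y": 0, "z": 0.06, "wx": 0, "wy": 0, "wz": 0},
  {"hand": 30, "x": 0, "y": 0, "z": 0.04, "wx": 0, "wy": 0, "wz": 0},
  {"hand": 30, "x": 0, "y": 0, "z": 0, "wx": 0, "wy": 0, "wz": 0},
])

```text
time_s: 21.7
position: [0.5731, 0.1763, 0.0127]
tcp_rot: [[-0.988, 0.154, -0.0], [0.154, 0.988, -0.0], [0.0, -0.0, -1.0]]
force: [-1.2, 0.2, -2.1]
opening: 0.56
```

Call:
move_arm([
  {"hand": 30, "x": 0, "y": 0, "z": 0.04, "wx": 0, "wy": 0, "wz": 0},
  {"hand": 30, "x": 0, "y": 0, "z": 0.02, "wx": 0, "wy": 0, "wz": 0},
  {"hand": 30, "x": 0, "y": 0, "z": 0, "wx": 0, "wy": 0, "wz": 0},
])

```text
time_s: 22.0
position: [0.5732, 0.1763, 0.0124]
tcp_rot: [[-0.988, 0.154, 0.0], [0.154, 0.988, 0.0], [-0.0, 0.0, -1.0]]
force: [-1.8, -0.9, 5.3]
opening: 0.559
```

Floor contact (z 0.0124, +5 N). I release and withdraw.

Call:
move_arm([
  {"hand": 52, "x": 0, "y": 0, "z": 0, "wx": 0, "wy": 0, "wz": 0},
  {"hand": 58, "x": 0, "y": 0, "z": 0, "wx": 0, "wy": 0, "wz": 0},
  {"hand": 64, "x": 0, "y": 0, "z": -0.04, "wx": 0, "wy": 0, "wz": 0},
  {"hand": 64, "x": 0, "y": 0, "z": -0.1, "wx": 0, "wy": 0, "wz": 0},
  {"hand": 64, "x": 0, "y": 0, "z": -0.4, "wx": 0, "wy": 0, "wz": 0},
  {"hand": 64, "x": 0, "y": 0, "z": -0.8, "wx": 0, "wy": 0, "wz": 0},
  {"hand": 64, "x": 0, "y": 0, "z": -1, "wx": 0, "wy": 0, "wz": 0},
  {"hand": 64, "x": 0, "y": 0, "z": -1, "wx": 0, "wy": 0, "wz": 0},
  {"hand": 64, "x": 0, "y": 0, "z": -1, "wx": 0, "wy": 0, "wz": 0},
  {"hand": 64, "x": 0, "y": 0, "z": -1, "wx": 0, "wy": 0, "wz": 0},
  {"hand": 50, "x": 0, "y": 0, "z": -1, "wx": 0, "wy": 0, "wz": 0},
  {"hand": 36, "x": 0, "y": 0, "z": -1, "wx": 0, "wy": 0, "wz": 0},
  {"hand": 36, "x": 0, "y": 0, "z": -1, "wx": 0, "wy": 0, "wz": 0},
  {"hand": 36, "x": 0, "y": 0, "z": -1, "wx": 0, "wy": 0, "wz": 0},
  {"hand": 36, "x": 0, "y": 0, "z": -1, "wx": 0, "wy": 0, "wz": 0},
  {"hand": 36, "x": 0, "y": 0, "z": -1, "wx": 0, "wy": 0, "wz": 0},
  {"hand": 36, "x": 0, "y": 0, "z": -0.8, "wx": 0, "wy": 0, "wz": 0},
  {"hand": 36, "x": 0, "y": 0, "z": 0, "wx": 0, "wy": 0, "wz": 0},
])

```text
time_s: 23.8
position: [0.5747, 0.1765, 0.3188]
tcp_rot: [[-0.988, 0.154, 0.008], [0.154, 0.988, 0.001], [-0.008, 0.002, -1.0]]
force: [0.3, -0.2, -0.4]
opening: 0.415
```

Run:
```python
from h import *
s=bot.read_state();c=cap("wrist","wr10");cap("top","top10");cap("scene","sc10");print(s["position"])
a=cv2.imread("pics/sc10.png");b=cv2.imread("pics/top10.png");cv2.imwrite("pics/x10.png",np.hstack([cv2.resize(a[110:230,150:270],(400,400)),cv2.resize(b[130:250,80:220],(400,400))]))
```

```text
[0.57474257 0.17651844 0.31884209]
```

View pics/x10.png

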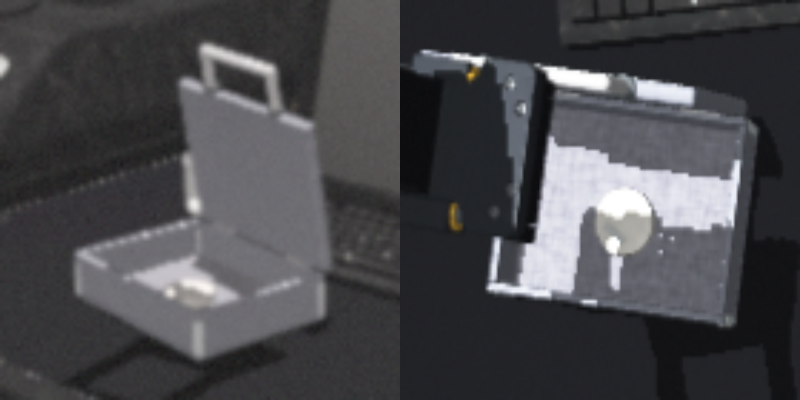

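View pics/wr10.png

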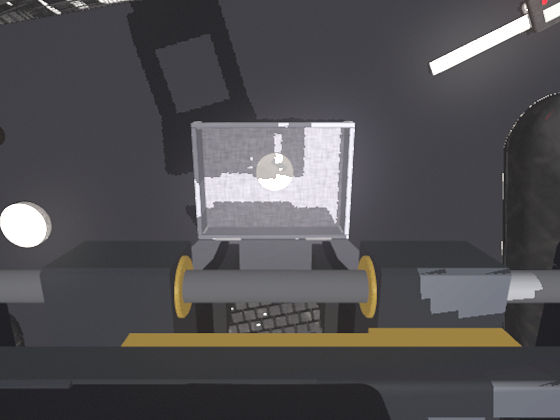

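Disc lies flat in the case, lid still up. I turn back to the handle grip orientation and hover.

Call:
move_arm([
  {"hand": 36, "x": 0, "y": 0, "z": 0, "wx": 0, "wy": 0, "wz": 8.5},
  {"hand": 36, "x": 0, "y": 0, "z": 0, "wx": 0, "wy": 0, "wz": 8.5},
  {"hand": 36, "x": 0, "y": 0, "z": 0, "wx": 0, "wy": 0, "wz": 8.5},
  {"hand": 36, "x": 0, "y": 0, "z": 0, "wx": 0, "wy": 0, "wz": 8.5},
  {"hand": 36, "x": 0, "y": 0, "z": 0, "wx": 0, "wy": 0, "wz": 8.5},
  {"hand": 36, "x": 0, "y": 0, "z": 0, "wx": 0, "wy": 0, "wz": 8.5},
  {"hand": 36, "x": 0, "y": 0, "z": 0, "wx": 0, "wy": 0, "wz": 8.5},
  {"hand": 36, "x": 0, "y": 0, "z": 0, "wx": 0, "wy": 0, "wz": 8.5},
  {"hand": 36, "x": 0, "y": 0, "z": 0, "wx": 0, "wy": 0, "wz": 8.5},
  {"hand": 36, "x": 0, "y": 0, "z": 0, "wx": 0, "wy": 0, "wz": 8.5},
  {"hand": 36, "x": 0, "y": 0, "z": 0, "wx": 0, "wy": 0, "wz": 5},
  {"hand": 36, "x": -0.1, "y": 0.9, "z": 0, "wx": 0, "wy": 0, "wz": 0},
  {"hand": 36, "x": 0, "y": 0.9, "z": 0, "wx": 0, "wy": 0, "wz": 0},
  {"hand": 36, "x": 0, "y": 0.8, "z": 0, "wx": 0, "wy": 0, "wz": 0},
  {"hand": 36, "x": 0, "y": 0, "z": 0, "wx": 0, "wy": 0, "wz": 0},
  {"hand": 36, "x": 0, "y": 0, "z": 0, "wx": 0, "wy": 0, "wz": 0},
])

```text
time_s: 25.55
position: [0.6359, 0.1636, 0.3127]
tcp_rot: [[0.155, 0.988, -0.004], [0.988, -0.155, -0.0], [-0.001, -0.004, -1.0]]
force: [-1.0, -0.8, 0.4]
opening: 0.416
```

Run:
```python
from h import *
s=bot.read_state();c=cap("wrist","wr11");print(s["position"])
```

```text
[0.6358541  0.16360656 0.31271262]
```

View pics/wr11.png

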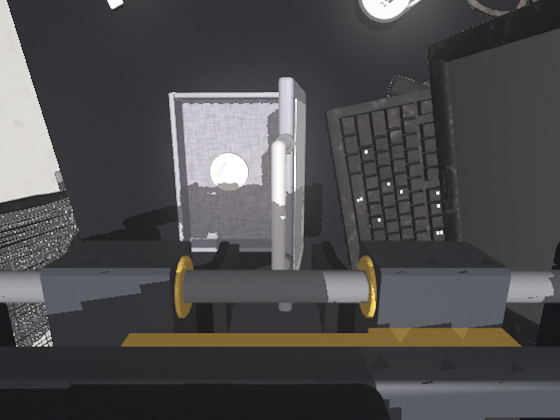

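Run:
```python
from h import *
c=dict(np.load("wr11.npz"))
for u,v in((278,150),(278,180),(278,220),(279,240)): print(px(c,u,v).round(4),px(c,u,v,.234).round(4))
b=px(c,279,200,.234);s=bot.read_state();print(np.array(s["tcp_rot"]).T@(b-s["position"])*1000)
h=np.array([.6606,.1604]);X=np.array([.988,-.155]);print((b[:2]-h)@X)
```

```text
[0.6457 0.213  0.2382] [0.6456 0.2127 0.234 ]
[0.6426 0.1932 0.2406] [0.6425 0.1921 0.234 ]
[0.6382 0.1646 0.2386] [0.638  0.1633 0.234 ]
[0.6367 0.1502 0.2401] [0.6364 0.1481 0.234 ]
[14.69673552  3.52881134 79.22755857]
-0.02206911331494509
```

Call:
move_arm([
  {"hand": 36, "x": 0, "y": 0.13, "z": 0.5, "wx": 0, "wy": 0, "wz": 0},
  {"hand": 36, "x": 0, "y": 0, "z": 1, "wx": 0, "wy": 0, "wz": 0},
  {"hand": 36, "x": 0, "y": 0, "z": 1, "wx": 0, "wy": 0, "wz": 0},
  {"hand": 36, "x": 0, "y": 0, "z": 0.8, "wx": 0, "wy": 0, "wz": 0},
  {"hand": 36, "x": 0, "y": 0, "z": 0.5, "wx": 0, "wy": 0, "wz": 0},
  {"hand": 36, "x": 0, "y": 0, "z": 0.1, "wx": 0, "wy": 0, "wz": 0},
  {"hand": 20, "x": 0, "y": 0, "z": 0, "wx": 0, "wy": 0, "wz": 0},
  {"hand": 0, "x": 0, "y": 0, "z": 0, "wx": 0, "wy": 0, "wz": 0},
  {"hand": 0, "x": 0, "y": 0, "z": 0, "wx": 0, "wy": 0, "wz": 0},
  {"hand": 0, "x": 0, "y": 0, "z": 0, "wx": 0, "wy": 0, "wz": 0},
  {"hand": 0, "x": 0, "y": 0, "z": 0, "wx": 0, "wy": 0, "wz": 0},
])

```text
time_s: 26.7
position: [0.6398, 0.1635, 0.2182]
tcp_rot: [[0.154, 0.988, -0.0], [0.988, -0.154, 0.0], [0.0, -0.0, -1.0]]
force: [-2.2, 0.4, 4.0]
opening: 0.102
```

```bash
python3 -c "
import numpy as np
t=np.radians(np.arange(81.5,0,-4.0));p=np.array([-.19*np.cos(t)+.006*np.sin(t),-.19*np.sin(t)-.006*np.cos(t)]).T/.025
c=p-p[0]
r=np.round(c,2);print(np.c_[np.degrees(t)[1:],np.diff(r,axis=0).round(2),r[1:]])"
```

```text
[[ 7.75e+01 -5.20e-01  8.00e-02 -5.20e-01  8.00e-02]
 [ 7.35e+01 -5.20e-01  1.20e-01 -1.04e+00  2.00e-01]
 [ 6.95e+01 -5.10e-01  1.50e-01 -1.55e+00  3.50e-01]
 [ 6.55e+01 -5.00e-01  1.90e-01 -2.05e+00  5.40e-01]
 [ 6.15e+01 -4.80e-01  2.20e-01 -2.53e+00  7.60e-01]
 [ 5.75e+01 -4.70e-01  2.50e-01 -3.00e+00  1.01e+00]
 [ 5.35e+01 -4.40e-01  2.90e-01 -3.44e+00  1.30e+00]
 [ 4.95e+01 -4.30e-01  3.20e-01 -3.87e+00  1.62e+00]
 [ 4.55e+01 -4.00e-01  3.40e-01 -4.27e+00  1.96e+00]
 [ 4.15e+01 -3.80e-01  3.80e-01 -4.65e+00  2.34e+00]
 [ 3.75e+01 -3.50e-01  4.00e-01 -5.00e+00  2.74e+00]
 [ 3.35e+01 -3.20e-01  4.20e-01 -5.32e+00  3.16e+00]
 [ 2.95e+01 -2.90e-01  4.40e-01 -5.61e+00  3.60e+00]
 [ 2.55e+01 -2.60e-01  4.60e-01 -5.87e+00  4.06e+00]
 [ 2.15e+01 -2.30e-01  4.80e-01 -6.10e+00  4.54e+00]
 [ 1.75e+01 -1.90e-01  5.00e-01 -6.29e+00  5.04e+00]
 [ 1.35e+01 -1.60e-01  5.00e-01 -6.45e+00  5.54e+00]
 [ 9.50e+00 -1.20e-01  5.20e-01 -6.57e+00  6.06e+00]
 [ 5.50e+00 -9.00e-02  5.20e-01 -6.66e+00  6.58e+00]
 [ 1.50e+00 -5.00e-02  5.30e-01 -6.71e+00  7.11e+00]]
```

Bar gripped (0.102 opening, same as before). Lowering along the arc.

Call:
move_arm([
  {"hand": 0, "x": 0, "y": -0.52, "z": 0.08, "wx": 0, "wy": 0, "wz": 0},
  {"hand": 0, "x": 0, "y": -0.52, "z": 0.12, "wx": 0, "wy": 0, "wz": 0},
  {"hand": 0, "x": 0, "y": -0.51, "z": 0.15, "wx": 0, "wy": 0, "wz": 0},
  {"hand": 0, "x": 0, "y": -0.5, "z": 0.19, "wx": 0, "wy": 0, "wz": 0},
  {"hand": 0, "x": 0, "y": -0.48, "z": 0.22, "wx": 0, "wy": 0, "wz": 0},
  {"hand": 0, "x": 0, "y": -0.47, "z": 0.25, "wx": 0, "wy": 0, "wz": 0},
])

```text
time_s: 27.3
position: [0.5683, 0.1745, 0.194]
tcp_rot: [[0.154, 0.988, 0.007], [0.988, -0.154, -0.001], [0.001, 0.007, -1.0]]
force: [1.5, -1.4, 3.3]
opening: 0.101
```

Call:
move_arm([
  {"hand": 0, "x": 0, "y": -0.44, "z": 0.29, "wx": 0, "wy": 0, "wz": 0},
  {"hand": 0, "x": 0, "y": -0.43, "z": 0.32, "wx": 0, "wy": 0, "wz": 0},
  {"hand": 0, "x": 0, "y": -0.4, "z": 0.34, "wx": 0, "wy": 0, "wz": 0},
  {"hand": 0, "x": 0, "y": -0.38, "z": 0.38, "wx": 0, "wy": 0, "wz": 0},
  {"hand": 0, "x": 0, "y": -0.35, "z": 0.4, "wx": 0, "wy": 0, "wz": 0},
])

```text
time_s: 27.8
position: [0.5165, 0.1825, 0.1498]
tcp_rot: [[0.154, 0.988, 0.001], [0.988, -0.154, -0.0], [-0.0, 0.001, -1.0]]
force: [-2.3, -1.4, 5.3]
opening: 0.101
```

Call:
move_arm([
  {"hand": 0, "x": 0, "y": -0.32, "z": 0.42, "wx": 0, "wy": 0, "wz": 0},
  {"hand": 0, "x": 0, "y": -0.29, "z": 0.44, "wx": 0, "wy": 0, "wz": 0},
  {"hand": 0, "x": 0, "y": -0.26, "z": 0.46, "wx": 0, "wy": 0, "wz": 0},
  {"hand": 0, "x": 0, "y": -0.23, "z": 0.48, "wx": 0, "wy": 0, "wz": 0},
  {"hand": 0, "x": 0, "y": -0.19, "z": 0.5, "wx": 0, "wy": 0, "wz": 0},
])

```text
time_s: 28.3
position: [0.483, 0.1876, 0.0913]
tcp_rot: [[0.154, 0.988, -0.003], [0.988, -0.154, -0.0], [-0.001, -0.003, -1.0]]
force: [-3.4, 0.4, 3.7]
opening: 0.1
```

Call:
move_arm([
  {"hand": 0, "x": 0, "y": -0.14, "z": 0.5, "wx": 0, "wy": 0, "wz": 0},
  {"hand": 0, "x": 0, "y": -0.1, "z": 0.5, "wx": 0, "wy": 0, "wz": 0},
  {"hand": 0, "x": 0, "y": -0.06, "z": 0.4, "wx": 0, "wy": 0, "wz": 0},
  {"hand": 0, "x": 0, "y": -0.03, "z": 0.3, "wx": 0, "wy": 0, "wz": 0},
  {"hand": 0, "x": 0, "y": 0, "z": 0.2, "wx": 0, "wy": 0, "wz": 0},
  {"hand": 0, "x": 0, "y": 0, "z": 0, "wx": 0, "wy": 0, "wz": 0},
])

```text
time_s: 28.9
position: [0.4718, 0.1892, 0.0425]
tcp_rot: [[0.155, 0.988, -0.01], [0.988, -0.155, -0.0], [-0.002, -0.01, -1.0]]
force: [-7.2, 4.3, -1.3]
opening: 0.096
```

Call:
move_arm([
  {"hand": 0, "x": 0, "y": 0.05, "z": 0.1, "wx": 0, "wy": 0, "wz": 0},
  {"hand": 0, "x": 0, "y": 0, "z": 0.1, "wx": 0, "wy": 0, "wz": 0},
  {"hand": 0, "x": 0, "y": 0, "z": 0.06, "wx": 0, "wy": 0, "wz": 0},
  {"hand": 0, "x": 0, "y": 0, "z": 0, "wx": 0, "wy": 0, "wz": 0},
])

```text
time_s: 29.3
position: [0.4712, 0.1892, 0.0363]
tcp_rot: [[0.155, 0.988, -0.013], [0.988, -0.155, -0.0], [-0.002, -0.013, -1.0]]
force: [-10.1, 5.8, 0.1]
opening: 0.095
```

Call:
move_arm([
  {"hand": 0, "x": 0, "y": -0.1, "z": 0.06, "wx": 0, "wy": 0, "wz": 0},
  {"hand": 0, "x": 0, "y": 0, "z": 0.04, "wx": 0, "wy": 0, "wz": 0},
  {"hand": 0, "x": 0, "y": 0, "z": 0, "wx": 0, "wy": 0, "wz": 0},
])

```text
time_s: 29.6
position: [0.4711, 0.1893, 0.0343]
tcp_rot: [[0.154, 0.988, -0.008], [0.988, -0.154, -0.0], [-0.002, -0.008, -1.0]]
force: [-6.0, 3.0, 0.8]
opening: 0.095
```

Call:
move_arm([
  {"hand": 0, "x": 0, "y": -0.05, "z": 0.08, "wx": 0, "wy": 0, "wz": 0},
  {"hand": 0, "x": 0, "y": 0, "z": 0.08, "wx": 0, "wy": 0, "wz": 0},
  {"hand": 0, "x": 0, "y": 0, "z": 0, "wx": 0, "wy": 0, "wz": 0},
])

```text
time_s: 29.9
position: [0.471, 0.1894, 0.0303]
tcp_rot: [[0.154, 0.988, -0.006], [0.988, -0.154, -0.0], [-0.001, -0.006, -1.0]]
force: [-6.0, 2.6, -0.3]
opening: 0.097
```

Run:
```python
from h import *
c=cap("wrist","wr12");cap("scene","sc12")
a=cv2.imread("pics/sc12.png");cv2.imwrite("pics/x12.png",np.vstack([cv2.resize(a[140:240,130:290],(560,350)),cv2.imread("pics/wr12.png")[:250]]))
```

```text
(no output)
```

View pics/x12.png

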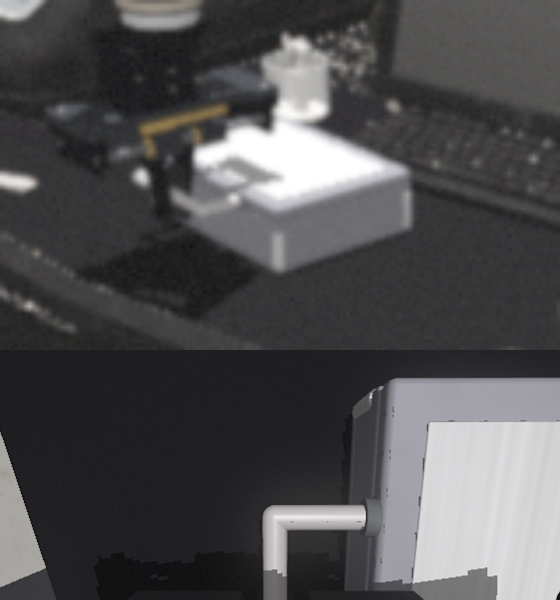

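It looks shut or very nearly. I release, rise, then press from above with closed fingers to make sure.

Call:
move_arm([
  {"hand": 30, "x": 0, "y": 0, "z": 0, "wx": 0, "wy": 0, "wz": 0},
  {"hand": 30, "x": 0, "y": 0, "z": 0, "wx": 0, "wy": 0, "wz": 0},
  {"hand": 30, "x": 0, "y": 0, "z": 0, "wx": 0, "wy": 0, "wz": 0},
  {"hand": 30, "x": 0, "y": 0, "z": -0.4, "wx": 0, "wy": 0, "wz": 0},
  {"hand": 30, "x": 0, "y": 0, "z": -0.8, "wx": 0, "wy": 0, "wz": 0},
  {"hand": 30, "x": 0, "y": 0, "z": -0.8, "wx": 0, "wy": 0, "wz": 0},
  {"hand": 0, "x": 0, "y": 0, "z": 0, "wx": 0, "wy": 0, "wz": 0},
  {"hand": 0, "x": 0, "y": 0, "z": 0, "wx": 0, "wy": 0, "wz": 0},
  {"hand": 0, "x": 0, "y": 0, "z": 0, "wx": 0, "wy": 0, "wz": 0},
  {"hand": 0, "x": 0, "y": 0, "z": 0, "wx": 0, "wy": 0, "wz": 0},
])

```text
time_s: 31.0
position: [0.4737, 0.189, 0.0801]
tcp_rot: [[0.154, 0.988, -0.001], [0.988, -0.154, -0.0], [-0.0, -0.001, -1.0]]
force: [-0.0, -0.2, -1.1]
opening: 0.067
```

Run:
```python
from h import *
c=cap("wrist","wr13")
for p in ((400,60),(400,100),(480,60),(480,100),(550,60),(550,100),(265,180),(265,200)):print(p,px(c,*p).round(4))
```

```text
(400, 60) [0.5495 0.2766 0.0596]
(400, 100) [0.548  0.2579 0.0604]
(480, 60) [0.5886 0.2706 0.0587]
(480, 100) [0.5875 0.2518 0.0603]
(550, 60) [0.6223 0.2653 0.059 ]
(550, 100) [0.6226 0.2463 0.0597]
(265, 180) [0.4747 0.228  0.0577]
(265, 200) [0.4729 0.2171 0.0575]
```

View pics/wr13.png

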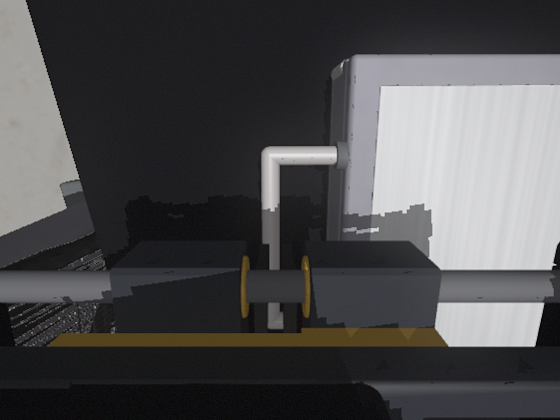

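The lid is level (z 0.0596 to 0.059 over 73 mm) and the bar top is at 0.0576. A gentle confirming press on the bar:

Call:
move_arm([
  {"hand": 0, "x": 0, "y": 0, "z": 0.5, "wx": 0, "wy": 0, "wz": 0},
  {"hand": 0, "x": 0, "y": 0, "z": 0.3, "wx": 0, "wy": 0, "wz": 0},
  {"hand": 0, "x": 0, "y": 0, "z": 0.15, "wx": 0, "wy": 0, "wz": 0},
  {"hand": 0, "x": 0, "y": 0, "z": 0.08, "wx": 0, "wy": 0, "wz": 0},
  {"hand": 0, "x": 0, "y": 0, "z": 0, "wx": 0, "wy": 0, "wz": 0},
])

```text
time_s: 31.55
position: [0.4735, 0.1891, 0.0568]
tcp_rot: [[0.154, 0.988, -0.001], [0.988, -0.154, -0.0], [-0.001, -0.001, -1.0]]
force: [-4.5, -2.1, 21.2]
opening: 0.002
```

Bar top is firm at z 0.057 under 21 N, which is exactly the shut height. Retreating.

Call:
move_arm([
  {"hand": 0, "x": 0, "y": 0, "z": -0.5, "wx": 0, "wy": 0, "wz": 0},
  {"hand": 0, "x": 0, "y": 0, "z": -1, "wx": 0, "wy": 0, "wz": 0},
  {"hand": 0, "x": 0, "y": 0, "z": -1, "wx": 0, "wy": 0, "wz": 0},
  {"hand": 0, "x": 0, "y": 0, "z": -1, "wx": 0, "wy": 0, "wz": 0},
  {"hand": 0, "x": 0, "y": 0, "z": -1, "wx": 0, "wy": 0, "wz": 0},
  {"hand": 0, "x": 0, "y": 0, "z": -0.5, "wx": 0, "wy": 0, "wz": 0},
  {"hand": 0, "x": 0, "y": 0, "z": 0, "wx": 0, "wy": 0, "wz": 0},
  {"hand": 0, "x": 0, "y": 0, "z": 0, "wx": 0, "wy": 0, "wz": 0},
  {"hand": 0, "x": 0, "y": 0, "z": 0, "wx": 0, "wy": 0, "wz": 0},
])

```text
time_s: 32.45
position: [0.4733, 0.189, 0.1788]
tcp_rot: [[0.154, 0.988, -0.003], [0.988, -0.154, -0.0], [-0.001, -0.003, -1.0]]
force: [-0.3, 0.9, -1.5]
opening: 0.006
```

Run:
```python
from h import *
c=cap("wrist","wr14");cap("top","top14")
s=bot.read_state();print(s["position"],s["force"],np.abs(s["qvel"]).max())
for p in ((340,120),(340,160),(400,120),(400,160),(450,120),(450,160)):print(p,px(c,*p).round(4))
a=cv2.imread("pics/wr14.png");b=cv2.imread("pics/top14.png");cv2.imwrite("pics/x14.png",np.hstack([cv2.resize(a,(400,300)),cv2.resize(b,(400,300))]))
```

```text
[0.47346855 0.18903303 0.17887964] [-0.22514706  0.13356587 -0.25004178] 0.3431735983096032
(340, 120) [0.5349 0.2502 0.0576]
(340, 160) [0.5315 0.2189 0.0577]
(400, 120) [0.5812 0.2429 0.059 ]
(400, 160) [0.5791 0.2117 0.0594]
(450, 120) [0.62   0.2369 0.0589]
(450, 160) [0.6196 0.2052 0.058 ]
```

View pics/x14.png

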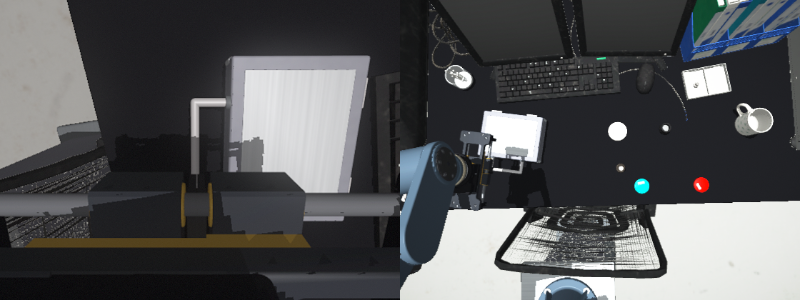

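The lid is level and shut, the gripper is clear, and the large block, red and turquoise discs are in place.

```bash
python3 -c "
from rig import order
print(order.hand_in())"
```

```text
the job is handed in; nothing more can be done
None
```

I finished the job and handed it in at about 32.5 s of the 72 s allowed. The system gave no verdict.

I swung the lid to about 80° by its handle and let go, and it stood by itself. I then set the smaller steel disc on the case floor and released it only after feeling light contact (about 5 N). Last, I gripped the handle again, swung the lid down, pressed it shut and backed away.

**Last checks:**
- **Lid:** measured level at z about 0.058–0.059 m. The bar's top stayed at 0.057 m under a 21 N press, which is the shut height.
- **Small block:** seen lying flat in the case before the lid came down. It could not be seen after that.
- **Larger block and the red and turquoise look-alikes:** all in their original places in the last top view; I judged this by eye and did not re-measure it.
- **Arm:** 0.12 m above the bar with near-zero force.

**Disagreements:** while opening, the bar crept about 13 mm along the finger pads, with forces up to about 25 N. While shutting, the fingers slid a few millimetres down the bar. Neither had a visible effect on the result.

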